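Space and seat an optics tile in a bonding jig

TASK

Put the blue spacer that was left on the jig plate back into its own blue slot in the rack. Then stand the orange spacer upright in the gap between the white tile and the stops, squarely in front of the one stop where the gap is wide enough for it, and let go of it. Finally press on the tile from its front edge so that it sits square and flush against both the long stop and the spacer, the spacer against the short stop, and finish while still holding it pressed there; do not disturb the vial or the beaker.

Things in the scene. Friction and masses are not known exactly. Their poses are not given: they have to be found in the camera images.
- jig: bonding jig: fixed aluminium plate 140 (x) x 120 (y) x 8 mm lying on the worktop, free front edge. Origin: centre of its underside. Its +x points away from the robot (yaw within 0.25), towards the two stops along its far edge; its -x side is open.
- long_stop: dark steel block 28 (x) x 36 (y) x 25 mm, fixed on top of the jig plate. Origin: on the plate's top, middle of the block's far face; axes parallel to the jig's; the block reaches from x = -28 mm to x = 0, so its front face lies at x = -28 mm (40 mm beyond the jig's centre along jig x). It stands at jig y = +25 or -25 mm, the short stop at the other. The gap between it and the tile is at first 7 to 11 mm, too narrow for the orange spacer.
- short_stop: dark steel block 12 (x) x 36 (y) x 25 mm, fixed on top of the jig plate. Origin and axes as for the long stop, far faces in line; its front face lies at x = -12 mm, so 16 mm (the orange spacer's thickness) farther back than the long stop's. The gap between it and the tile is at first 23 to 27 mm. Sideways the two blocks are 14 mm apart.
- tile: white ceramic tile 60 (x) x 96 (y) x 22 mm with a round green glass window flush in its top, loose on the jig plate, 0.25 to 0.5 kg. Origin: centre of its underside. Its +x face looks at the stops, its -x face is the front edge. It slides on the plate with 1 to 4 N of friction.
- orange_spacer: orange spacer standing upright and loose on the worktop, 60 mm tall: foot 16 (x) x 30 (y) x 26 mm, above it a grip tab 10 (x) x 24 (y) mm, from 26 to 60 mm height, centred. About 60 g. Origin: centre of its underside; z up; x across its thickness. Half a turn about z makes no difference.
- blue_spacer: blue spacer standing upright and loose on the jig plate in front of the tile, 60 mm tall: foot 10 (x) x 30 (y) x 26 mm, above it a grip tab 10 (x) x 24 (y) mm, from 26 to 60 mm height. About 60 g. Origin: centre of its underside; z up; x across its thickness. Half a turn about z makes no difference.
- blue_slot: blue open-topped tray fixed on the grey rack plate (plate 104 x 56 x 4 mm): the blue spacer's slot. Inside 16 (x) x 36 (y) mm, walls 4 mm thick, rim 15 mm and inner floor 4 mm above its origin. Origin: centre of its underside, 4 mm above the worktop.
- orange_slot: orange open-topped tray beside the blue one, 48 mm from it along their x: the orange spacer's slot, which stays empty here. Inside 22 (x) x 36 (y) mm, otherwise as the blue one. The two trays may have changed places.
- pc_tower: tall black computer tower, fixed, 400 (x) x 174 (y) x 400 mm, always in the same place to the left of the jig: an obstacle for the arm. Origin: centre of its underside, x along its depth, yaw about -0.31; its nearest corner stands 0.46 m ahead and 0.16 m to the left of the robot base.
- vial: small glass vial with black cap, 27 mm wide, 68 mm tall, loose, stands behind the jig; leave it alone. Origin: centre of its underside.
- beaker: small empty glass beaker, 55 mm wide, 71 mm tall, loose, stands to the left of the jig; leave it alone. Origin: centre of its underside.
Not all that is in view belongs to the job. What is shaped like the orange_spacer but green is not meant.

How it is judged:
By the outcome, as a careful person would: the job done as asked, in the order asked, and still so for the second after the job is handed in, while the arm keeps its last pose, push and grip.
It also fails if it takes over 64 s, if anything falls off the work surface, if the arm or the gripper's body presses on something with over 40 N, if the wrist force passes 120 N, or if a joint passes its speed limit or range.

ROBOT

A 6-joint arm with a two-finger parallel gripper is mounted at the origin on a cart in front of the work surface, level with it; the furniture and walls round the work are solid. World frame = base frame: x ahead of the robot, y to its left, z up, the work surface at z = 0. Lengths are in m, angles in rad, forces in N, time in s.
With the tool pointing down it reaches from about 0.375 to 0.9 m from the base axis. Payload 3.1 kg.
Tool frame: the origin (TCP) lies at the very end of the fingers, on their centre line; the grasp point (between the pads) lies 19 mm behind it; z points along the fingers, y is the line along which they close (so a half turn about z gives the same grasp; the last joint's range is limited). The gripper opens to 87 mm and grips with 3 to 60 N. Pads are 19 mm wide; open, the fingers measure 117 mm over their backs; the gripper's body (75 mm by 190 mm) begins 51 mm behind the grasp point.
Start: joints at [1.085, 0.527, 1.433, -0, 1.181, -0.178], TCP at [0.189, 0.596, 0.189] pointing down, gripper open.
Joint ranges: [-3.08, 3.08], [-0.75, 2.2], [0.22, 2.44], [-1.43, 4.57], [0, 2.65], [-2.85, 2.85]. Speed limits (rad/s): [2.79, 2.79, 3.14, 3.14, 3.14, 3.14].

INTERFACE

Orientations are given as a 3x3 rotation matrix whose columns are the frame's x, y, z axes.
In Python, from rig import env gives the robot as it stands.
- The arm moves only by the tool carry_out, never from a script. Its argument "targets" is one flat list of numbers, 6 for each row, row after row: the shift along the tool's x, y, z scaled (see below), then the turn, a rotation vector about the tool's x, y, z scaled (see below). A call has exactly 8 rows; each row is the pose to reach, as a shift and turn from the pose commanded when the call began, along the tool's axes at that moment, turning the shorter way round; what a row does not reach only later rows make up. The controller multiplies each number of a shift by 200 mm and each number of a turn by pi rad. A row lasts 1/8 s, in which the tool goes at most 62.5 mm and 10.7 degrees, less where a joint would pass 70% of its speed; a pose out of reach is approached as far as the arm can. A call with a number of a shift or a turn outside -1 to 1 is refused whole. A call with a gripper value outside its range is refused whole. "hand" is the opening, from -1 (shut) to 1 (fully open), set as the call begins (left out, the last holds). The fingers move at their own pace and stop on an object; the grip force is fixed at half the most. Time passes only in rows, so rows that repeat a pose let the fingers close, or fill a call up. It gives the time, the measured TCP pose, the force, the opening and the grip force at its end, in the units of the state.
- env.get_state(): the state, without advancing time (a new reading comes with each control period).
- env.capture(name): name is "side" or "top"; returns a dict with "frame" (420x560x3 uint8, red, green, blue), "z_map" (420x560 float32, m along the optical axis (not along the pixel's ray), 0 where there is no reading), "K" (3x3 intrinsics, pixels), "rvec" (rotation vector, rad) and "tvec" (3), from world to camera coordinates, as OpenCV has them. Camera axes: x right, y down, z forward; pixel columns grow to the right and rows downward; lengths in m; the calibration is good to about 2 mm. A picture is of the moment at which its call begins.
- env.finish_job(): hands the job in; it is judged then, once.
Trained networks look in a picture, given as the dict that the camera call returned (one of the last four; its "shot" number tells which), for a name from the list of things; names that differ only in an ending like _2 or _b are one class to them, and where a whole thing is asked for, a point or a joint stands for the part that bears it (a point fixed in the world has none). Each returns a list of dicts, best first, with "conf" (0 to 1); they miss things now and then, are a little off and sometimes report something else, mostly with a low value. They report only what shows in the picture. A call takes as long as a camera call. They do not tell look-alikes from the thing itself.
- env.recognise(picture, name): "box" ([left, top, width, height] in pixels, round what is visible of it).
- env.spot_point(picture, name): "point" ([column, row] in pixels: a listed point, or the origin of a listed thing).
The state is a dict: "t": time; "joint_pos": joint angles; "joint_velocities": joint speeds; "joint_torque": joint torques, N m; "tcp_pos": TCP position; "orientation": TCP orientation; "contact_force": force on the tool from outside, world axes, zero at the start; "moment": the same for the moment, N m; "finger_gap": finger opening in m; "gripper_force": force on a finger pad.
Only numpy, scipy, OpenCV 4.12 (cv2) and the standard library are available. Lean on these libraries where they do the work, as an engineer would, in place of code of your own. Each camera call takes 0.05 s, during which the arm holds its last target. There are 200 camera calls.

## Working session

There is one attempt and no reset: what is moved stays moved. The work goes in short steps, Python scripts to look and compute and a tool call to move; the robot and the scene stay as the last step left them, time stands still between calls to the robot, and variables do not carry over. Pictures are saved under pics/ and viewed, at most 10 in all, crops included, and the job is handed in when it is done.

Besides the shell and the picture viewer there is one more tool, called after "Request:" by a JSON object that holds its "method" and its "body", one argument or row to a line. carry_out: Moves the arm, as the interface text tells. Its arguments: {"type":"object","properties":{"targets":{"type":"array"},"hand":{"type":"number"}},"required":["targets"]}

```bash
mkdir -p pics; ls; cat > h.py <<'E'
import numpy as np, cv2
from rig import env
np.set_printoptions(precision=4,suppress=True)
def save(p,n): cv2.imwrite(f'pics/{n}.png',cv2.cvtColor(p['frame'],cv2.COLOR_RGB2BGR))
def cam(p):
    R,_=cv2.Rodrigues(np.array(p['rvec'],float)); return R,np.array(p['tvec'],float).ravel()
def ray(p,uv):
    R,t=cam(p); d=R.T@np.linalg.inv(p['K'])@np.array([uv[0],uv[1],1.]); return -R.T@t,d
def onz(p,uv,z):
    c,d=ray(p,uv); return c+d*(z-c[2])/d[2]
def cloud(p):
    R,t=cam(p); Z=p['z_map']; v,u=np.indices(Z.shape)
    P=np.stack([(u-p['K'][0,2])/p['K'][0,0]*Z,(v-p['K'][1,2])/p['K'][1,1]*Z,Z],-1)
    W=(P-t)@R; W[Z<=0]=np.nan; return W
def tri(p,a,q,b):
    c1,d1=ray(p,a);c2,d2=ray(q,b)
    s=np.linalg.lstsq(np.stack([d1,-d2],1),c2-c1,rcond=None)[0]
    x,y=c1+d1*s[0],c2+d2*s[1]; return (x+y)/2,np.linalg.norm(x-y)
E
python3 - <<'E'
from h import *
s=env.get_state(); print(s['t'],s['tcp_pos'],s['orientation'],s['finger_gap'])
a=env.capture('top');b=env.capture('side')
save(a,'top0');save(b,'side0')
for p in(a,b): R,t=cam(p);print('cam at',-R.T@t)
for n in['jig','long_stop','short_stop','tile','orange_spacer','blue_spacer','blue_slot','orange_slot','vial','beaker']:
    A=env.spot_point(a,n);B=env.spot_point(b,n)
    f=lambda L:[(np.round(x['point']),round(x['conf'],2)) for x in L[:3]]
    print(n,f(A),f(B), tri(a,A[0]['point'],b,B[0]['point']) if A and B else '')
E
```

```text
pics
0.0 [0.189  0.5949 0.1884] [[-0.953   0.303  -0.001 ]
 [ 0.303   0.953  -0.0019]
 [ 0.0004 -0.0021 -1.    ]] 0.08714340471142172
cam at [ 0.4342 -0.0347  0.9716]
cam at [-0.0662 -0.4199  0.6908]
jig [] [(array([290., 224.]), 0.87), (array([286., 244.]), 0.3)] 
long_stop [(array([310., 185.]), 0.6)] [(array([318., 214.]), 0.71)] (array([ 0.6184, -0.121 ,  0.0103]), np.float64(0.0041451424345140125))
short_stop [(array([286., 177.]), 0.62)] [(array([303., 206.]), 0.46)] (array([ 0.6375, -0.0721, -0.0023]), np.float64(0.004115871948574499))
tile [(array([293., 208.]), 0.88)] [(array([290., 223.]), 0.62)] (array([ 0.5687, -0.083 ,  0.0055]), np.float64(0.004048908473941952))
orange_spacer [(array([349., 300.]), 0.72), (array([394., 301.]), 0.7), (array([348., 262.]), 0.69)] [(array([311., 281.]), 0.88), (array([296., 310.]), 0.88), (array([341., 300.]), 0.69)] (array([ 0.3938, -0.2011,  0.067 ]), np.float64(0.034209103484800246))
blue_spacer [(array([301., 236.]), 0.54)] [(array([282., 242.]), 0.86)] (array([ 0.5095, -0.0977,  0.0054]), np.float64(0.004248233715098322))
blue_slot [(array([370., 210.]), 0.58)] [(array([365., 254.]), 0.6)] (array([ 0.569 , -0.2496,  0.0041]), np.float64(0.010980733677273691))
orange_slot [(array([374., 186.]), 0.88), (array([308., 183.]), 0.44)] [(array([365., 254.]), 0.68), (array([377., 241.]), 0.54)] (array([ 0.6181, -0.2531, -0.0366]), np.float64(0.023562678479012507))
vial [(array([324., 148.]), 0.67)] [(array([343., 200.]), 0.69)] (array([ 0.6956, -0.1473,  0.0084]), np.float64(0.004243599702610361))
beaker [(array([199., 260.]), 0.95)] [(array([187., 219.]), 0.95)] (array([0.4611, 0.1098, 0.0033]), np.float64(0.006539693430143464))
```

```bash
python3 - <<'E'
import cv2,numpy as np
a=cv2.imread('pics/top0.png')[120:330,180:430];b=cv2.imread('pics/side0.png')[150:350,160:410]
cv2.imwrite('pics/a.png',cv2.resize(a,(714,600),interpolation=2))
cv2.imwrite('pics/b.png',cv2.resize(b,(750,600),interpolation=2))
E
```

```text
(no output)
```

View pics/a.png

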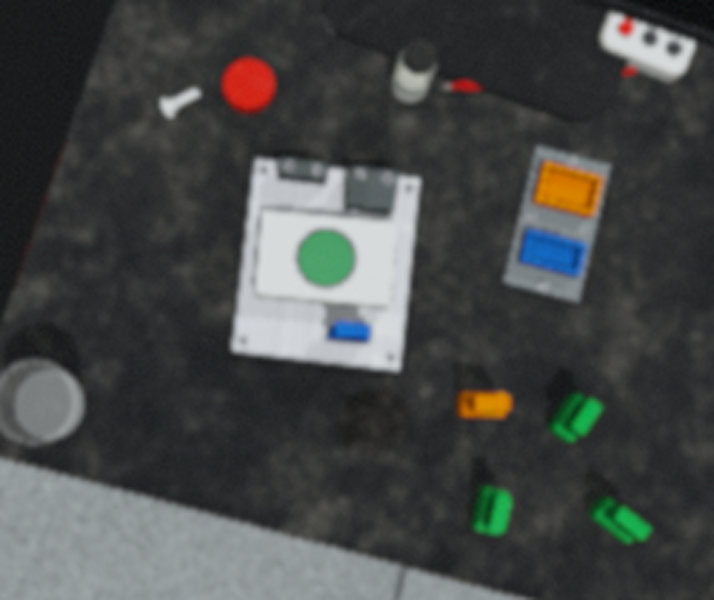

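View pics/b.png

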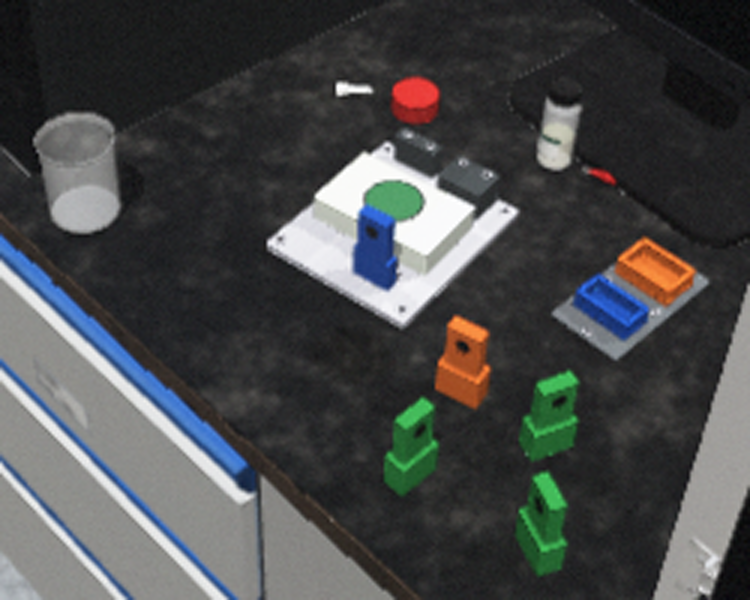

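The top view shows the jig at about (292,210) with the short stop on its left and the long stop on its right. The blue spacer is in front of the tile at (302,236). The orange spacer is at (350,261), nearest the jig, with three green look-alikes around it. The blue tray is at (373,208) and the orange tray behind it. The side view agrees.

```bash
cat >> h.py <<'E'
def seg(ps,box,zr,col):
    "merged cloud points within xy box (x0,x1,y0,y1), height range, colour test"
    out=[]
    for p in ps:
        W=cloud(p); hsv=cv2.cvtColor(p['frame'],cv2.COLOR_RGB2HSV).astype(int)
        H,S,V=hsv[...,0],hsv[...,1],hsv[...,2]
        m={'blue':(abs(H-112)<14)&(S>120),'orange':(H<20)&(H>5)&(S>140),'white':(S<60)&(V>120),'dark':(S<110)&(V<120),'tile':(V>110)&((S<60)|(abs(H-70)<20)),'any':V>=0}[col]
        x,y,z=W[...,0],W[...,1],W[...,2]
        m=m&(x>box[0])&(x<box[1])&(y>box[2])&(y<box[3])&(z>zr[0])&(z<zr[1])
        out.append(W[m])
    return out
def rect(P):
    (c,s,a)=cv2.minAreaRect((P[:,:2]*1000).astype(np.float32)); 
    if s[0]>s[1]: s=s[::-1];a+=90   # long side = y axis ; yaw of short axis
    a=(a+90)%180-90
    return np.array(c)/1000,np.array(s),np.deg2rad(a)
E
python3 - <<'E'
from h import *
a=env.capture('top');b=env.capture('side')
def rep(n,box,zr,col):
    for k,P in zip('ts',seg((a,b),box,zr,col)):
        if len(P)<5: print(n,k,len(P));continue
        c,s,y=rect(P); print(n,k,len(P),'c',c,'size',s,'yaw %.3f'%y,'z pct',np.percentile(P[:,2],[2,50,98]), 'mean',P.mean(0)[:2])
B=(.45,.55,-.16,-.04)
rep('blue all',B,(.01,.09),'blue');rep('blue top',B,(.062,.09),'blue')
O=(.40,.50,-.26,-.16)
rep('or all',O,(.01,.09),'orange');rep('or top',O,(.054,.08),'orange');rep('or foot',O,(.022,.03),'orange')
rep('tile',(.5,.63,-.17,0),(.026,.036),'tile')
rep('stops',(.58,.68,-.18,0),(.028,.04),'dark')
rep('jig',(.4,.7,-.2,.03),(.004,.012),'white')
rep('bslot',(.5,.7,-.33,-.19),(.008,.03),'blue')
rep('bslot rim',(.5,.7,-.33,-.19),(.016,.03),'blue')
rep('oslot',(.52,.7,-.33,-.19),(.008,.03),'orange')
E
```

```text
blue all t 74 c [ 0.5075 -0.0979] size [10.0904 23.2343] yaw -0.031 z pct [0.0333 0.0681 0.0714] mean [ 0.5074 -0.0981]
blue all s 288 c [ 0.5235 -0.103 ] size [29.3076 49.039 ] yaw -1.530 z pct [0.0143 0.0407 0.07  ] mean [ 0.5037 -0.1051]
blue top t 59 c [ 0.5073 -0.0998] size [10.0238 19.2203] yaw -0.001 z pct [0.0654 0.0686 0.0715] mean [ 0.5075 -0.1   ]
blue top s 69 c [ 0.5061 -0.1031] size [11.4433 23.738 ] yaw -0.118 z pct [0.0627 0.0681 0.0705] mean [ 0.505  -0.1041]
or all t 131 c [ 0.4587 -0.1942] size [14.1776 28.6191] yaw -0.012 z pct [0.0146 0.0362 0.0627] mean [ 0.4584 -0.1921]
or all s 336 c [ 0.456  -0.1968] size [15.7552 30.5241] yaw 0.063 z pct [0.0116 0.0352 0.0616] mean [ 0.4542 -0.1982]
or top t 58 c [ 0.4588 -0.195 ] size [ 7.801  23.8271] yaw 0.001 z pct [0.0576 0.0604 0.0634] mean [ 0.4591 -0.1951]
or top s 84 c [ 0.4579 -0.1966] size [11.3764 24.1259] yaw -0.088 z pct [0.0549 0.0598 0.0626] mean [ 0.4568 -0.1972]
or foot t 55 c [ 0.4587 -0.1945] size [14.0071 28.2254] yaw -0.003 z pct [0.0239 0.0264 0.0292] mean [ 0.4575 -0.1922]
or foot s 74 c [ 0.4564 -0.1
[... 811 characters left out ...]
 0.5678 -0.2484] size [24.5895 43.5803] yaw -0.250 z pct [0.0081 0.0169 0.0224] mean [ 0.5681 -0.2485]
bslot s 275 c [ 0.5659 -0.2506] size [26.0727 44.2238] yaw -0.266 z pct [0.0083 0.0152 0.0215] mean [ 0.5655 -0.2509]
bslot rim t 111 c [ 0.5677 -0.2485] size [24.5895 43.2486] yaw -0.250 z pct [0.0165 0.0191 0.0228] mean [ 0.5677 -0.2476]
bslot rim s 131 c [ 0.5662 -0.2507] size [25.3551 44.2718] yaw -0.280 z pct [0.0161 0.0189 0.0218] mean [ 0.5656 -0.2503]
oslot t 262 c [ 0.6139 -0.2606] size [30.5534 43.0229] yaw -0.278 z pct [0.0083 0.0154 0.0223] mean [ 0.6147 -0.2606]
oslot s 310 c [ 0.612  -0.2631] size [32.4965 44.5801] yaw -0.258 z pct [0.0081 0.015  0.0216] mean [ 0.6121 -0.2631]
```

```bash
cat >> h.py <<'E'
from scipy.spatial.transform import Rotation as Ro
def down(yawy):  # tool pointing down, tool y along world yaw
    y=np.array([np.cos(yawy),np.sin(yawy),0]);z=np.array([0,0,-1.]);return np.stack([np.cross(y,z),y,z],1)
def cmd(wps,p0=None,R0=None):
    "wps: (x,y,z,yaw of tool y) -> row numbers"
    s=env.get_state(); p0=np.array(s['tcp_pos']) if p0 is None else np.array(p0); R0=np.array(s['orientation']) if R0 is None else R0
    for w in wps:
        print(np.round(R0.T@(np.array(w[:3])-p0)/.2,4),np.round(Ro.from_matrix(R0.T@down(w[3])).as_rotvec()/np.pi,4))
E
python3 - <<'E'
from h import *
a=env.capture('top');b=env.capture('side')
def comp(P):
    # keep largest blob on 1mm-grid after 4mm closing
    q=((P[:,:2]-[.4,-.3])*500).astype(int); m=np.zeros((200,200),np.uint8); m[q[:,0],q[:,1]]=1
    k=np.ones((3,3),np.uint8); m2=cv2.morphologyEx(m,cv2.MORPH_CLOSE,k); m2=cv2.morphologyEx(m2,cv2.MORPH_OPEN,k)
    n,l,st,_=cv2.connectedComponentsWithStats(m2); i=1+st[1:,4].argmax(); return P[l[q[:,0],q[:,1]]==i]
for nm,box,zr,col in(('tile',(.5,.63,-.17,0),(.026,.036),'tile'),('jig',(.45,.66,-.18,.02),(.003,.036),'white'),('long',(.59,.65,-.15,-.095),(.027,.04),'dark'),('short',(.59,.68,-.1,-.03),(.027,.04),'dark')):
    for k,P in zip('ts',seg((a,b),box,zr,col)):
        P=comp(P);print(nm,k,len(P),*rect(P),P.mean(0))
cmd([(.25,.5,.30,1.0),(.28,.42,.42,.7),(.36,.1,.45,.2),(.42,-.08,.40,-.1),(.507,-.1,.2,-.1)])
E
```

```text
tile t 1408 [ 0.5613 -0.0847] [60.6126 96.0838] -0.0875867077207985 [ 0.5609 -0.0845  0.0308]
tile s 833 [ 0.5595 -0.0863] [60.9983 96.3146] -0.08979220457754762 [ 0.5599 -0.0881  0.0307]
jig t 3206 [ 0.5602 -0.0861] [120.5075 140.582 ] 1.4533878075034998 [ 0.5542 -0.0835  0.0169]
jig s 1943 [ 0.5587 -0.0882] [121.7054 140.7543] 1.4531210919203283 [ 0.539  -0.0956  0.017 ]
long t 192 [ 0.6109 -0.1156] [28.5304 32.2066] -0.12490771460495094 [ 0.6089 -0.1144  0.0333]
long s 165 [ 0.6095 -0.1193] [29.7603 36.6587] -0.14273105335836073 [ 0.6059 -0.1201  0.0328]
short t 68 [ 0.6243 -0.0678] [11.7669 31.9583] -0.12930339514218123 [ 0.6232 -0.0667  0.0334]
short s 62 [ 0.6215 -0.0736] [12.5865 30.0529] -0.11689199919797594 [ 0.6197 -0.0747  0.0319]
[-0.4341 -0.3637 -0.5532] [-0.     -0.      0.0837]
[-0.6982 -0.6994 -1.1532] [-0.     -0.      0.1792]
[-1.5641 -2.1031 -1.3032] [-0.     -0.      0.3384]
[-2.1227 -2.8699 -1.0532] [-0.     -0.      0.4339]
[-2.5675 -2.8334 -0.0532] [-0.     -0.      0.4339]
```

Request:
{"method": "carry_out", "body": {
  "targets": [-0.2,-0.2,-0.3,0,0,0.05,-0.4,-0.4,-0.6,0,0,0.1,-0.55,-0.55,-0.85,0,0,0.15,-0.7,-0.7,-1,0,0,0.2,-0.8,-0.9,-1,0,0,0.25,-0.95,-0.97,-1,0,0,0.3,-1,-1,-1,0,0,0.34,-1,-1,-1,0,0,0.34],
  "hand": 1
}}

```text
t: 2.3
tcp_pos: [0.3198, 0.3438, 0.3896]
orientation: [[-0.193, 0.981, 0.0], [0.981, 0.193, 0.0], [0.0, 0.0, -1.0]]
contact_force: [-0.6, 0.9, 1.0]
finger_gap: 0.087
gripper_force: 0.0
```

```bash
python3 - <<'E'
from h import *
s=env.get_state();print(s['t'],s['joint_pos'],s['tcp_pos'],s['contact_force'])
cmd([(.37,.15,.43,-.1),(.42,0,.40,-.1),(.507,-.1,.2,-.1)])
E
```

```text
2.3 [0.5828 0.1181 1.4932 0.0001 1.5298 0.3886] [0.3198 0.3438 0.3896] [-0.5988  0.8762  0.9961]
[-0.9991  0.0595 -0.2025] [ 0.0001 -0.0001  0.0937]
[-1.7833  0.16   -0.0527] [ 0.0001 -0.0001  0.0937]
[-2.3582  0.49    0.9473] [ 0.0001 -0.0001  0.0937]
```

Request:
{"method": "carry_out", "body": {
  "targets": [-0.1,0,-0.2,0,0,0.03,-0.3,0,-0.25,0,0,0.06,-0.6,0,-0.25,0,0,0.09,-0.85,0,-0.25,0,0,0.094,-1,0.02,-0.25,0,0,0.094,-1,0.02,-0.25,0,0,0.094,-1,0.02,-0.25,0,0,0.094,-1,0.02,-0.25,0,0,0.094]
}}

```text
t: 3.3
tcp_pos: [0.3616, 0.1501, 0.4393]
orientation: [[0.098, 0.995, -0.0], [0.995, -0.098, 0.0], [0.0, -0.0, -1.0]]
contact_force: [-0.3, -0.3, -0.1]
finger_gap: 0.087
gripper_force: 0.0
```

```bash
python3 - <<'E'
from h import *
s=env.get_state();print(s['t'],s['joint_pos'],s['tcp_pos'],s['contact_force'])
cmd([(.40,0,.43,-.11),(.44,-.08,.30,-.11),(.507,-.1005,.20,-.11),(.507,-.1005,.12,-.11)])
E
```

```text
3.3 [ 0.1057 -0.0405  1.5347  0.0004  1.6477  0.2034] [0.3616 0.1501 0.4393] [-0.3438 -0.251  -0.0933]
[-0.7283  0.2645  0.046 ] [-0.0001 -0.0001  0.0039]
[-1.1071  0.5029  0.6958] [-0.0001 -0.0001  0.0039]
[-1.1766  0.8464  1.1956] [-0.0001 -0.0001  0.0039]
[-1.1767  0.8466  1.5956] [-0.0001 -0.0001  0.0039]
```

Request:
{"method": "carry_out", "body": {
  "targets": [-0.3,0.1,0,0,0,0.004,-0.6,0.2,0.05,0,0,0.004,-0.8,0.35,0.25,0,0,0.004,-0.95,0.5,0.5,0,0,0.004,-1,0.7,0.75,0,0,0.004,-1,0.846,1,0,0,0.004,-1,0.846,1,0,0,0.004,-1,0.846,1,0,0,0.004],
  "hand": -0.08
}}

```text
t: 4.3
tcp_pos: [0.5103, -0.0661, 0.2397]
orientation: [[0.111, 0.994, -0.001], [0.994, -0.111, 0.0], [0.0, -0.001, -1.0]]
contact_force: [-0.2, -0.1, -0.2]
finger_gap: 0.0402
gripper_force: 0.0
```

```bash
python3 - <<'E'
from h import *
s=env.get_state();print(s['t'],s['joint_pos'],s['tcp_pos'],s['contact_force'],s['finger_gap'])
cmd([(.507,-.1005,.12,-.11),(.507,-.1005,.04,-.11)])
E
```

```text
4.3 [-0.3462  0.3178  1.6429  0.0001  1.1815 -0.235 ] [ 0.5103 -0.0661  0.2397] [-0.2498 -0.1111 -0.1508] 0.04023366916510701
[-0.1731  0.003   0.5983] [-0.0002 -0.0001 -0.0004]
[-0.1732  0.0032  0.9983] [-0.0002 -0.0001 -0.0004]
```

Request:
{"method": "carry_out", "body": {
  "targets": [-0.1,0.003,0.2,0,0,0,-0.173,0.003,0.4,0,0,0,-0.173,0.003,0.6,0,0,0,-0.173,0.003,0.8,0,0,0,-0.173,0.003,0.92,0,0,0,-0.173,0.003,1,0,0,0,-0.173,0.003,1,0,0,0,-0.173,0.003,1,0,0,0]
}}

```text
t: 5.3
tcp_pos: [0.5082, -0.1017, 0.0409]
orientation: [[0.112, 0.994, 0.003], [0.994, -0.112, -0.001], [-0.001, 0.003, -1.0]]
contact_force: [-0.1, 0.3, 0.4]
finger_gap: 0.0402
gripper_force: 0.0
```

```bash
python3 - <<'E'
from h import *
s=env.get_state();print(s['t'],s['tcp_pos'],s['contact_force'],s['finger_gap'])
b=env.capture('side');save(b,'s1');cv2.imwrite('pics/s1c.png',cv2.resize(cv2.imread('pics/s1.png')[120:320,200:400],(600,600),interpolation=2))
E
```

```text
5.3 [ 0.5082 -0.1017  0.0409] [-0.0544  0.3081  0.3511] 0.04015061328317675
```

View pics/s1c.png

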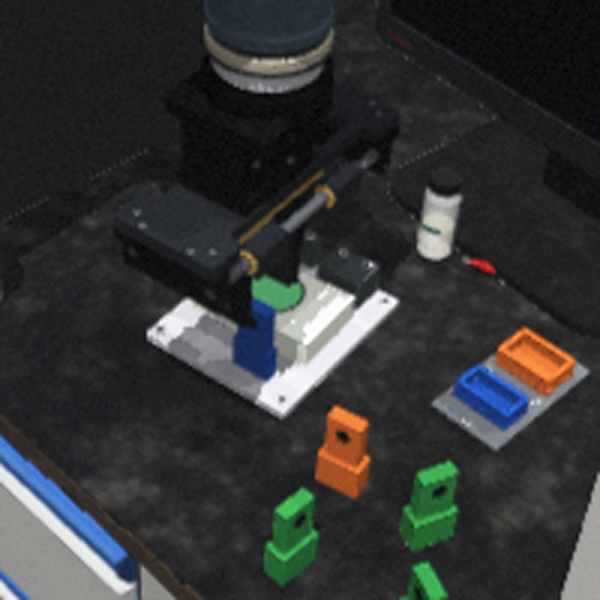

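The fingers straddle the blue spacer's tab (crop ≈ (255,330)), with nothing else in between.

Request:
{"method": "carry_out", "body": {
  "targets": [0,0,0,0,0,0,0,0,0,0,0,0,0,0,0,0,0,0,0,0,0,0,0,0,0,0,0,0,0,0,0,0,0,0,0,0,0,0,-0.05,0,0,0,0,0,-0.1,0,0,0],
  "hand": -1
}}

```text
t: 6.35
tcp_pos: [0.5071, -0.1015, 0.0601]
orientation: [[0.113, 0.994, 0.0], [0.994, -0.113, -0.0], [-0.0, 0.0, -1.0]]
contact_force: [-0.4, -0.6, 0.2]
finger_gap: 0.0002
gripper_force: 0.0
```

```bash
python3 - <<'E'
from h import *
s=env.get_state();print(s['t'],s['tcp_pos'],s['contact_force'],s['finger_gap'],s['gripper_force'])
cmd([(.51,-.11,.12,-.11),(.53,-.18,.12,-.2),(.567,-.2495,.12,-.265),(.567,-.2495,.06,-.265)])
E
```

```text
6.35 [ 0.5071 -0.1015  0.0601] [-0.4099 -0.6356  0.1936] 0.00019119146143525774 0.0
[-0.0407  0.0195 -0.2997] [ 0.0001  0.     -0.001 ]
[-0.3772  0.1583 -0.2996] [0.0001 0.     0.0277]
[-0.7016  0.3813 -0.2996] [0.0001 0.     0.0484]
[-0.7016  0.3813  0.0004] [0.0001 0.     0.0484]
```

```bash
python3 - <<'E'
from h import *
a=env.capture('top');b=env.capture('side')
save(a,'t2');save(b,'s2')
A=cv2.imread('pics/t2.png')[170:270,240:350];B=cv2.imread('pics/s2.png')[170:270,230:340]
cv2.imwrite('pics/c2.png',np.hstack([cv2.resize(A,(400,364),interpolation=2),cv2.resize(B,(400,364),interpolation=2)]))
for k,P in zip('ts',seg((a,b),(.45,.6,-.16,-.04),(.004,.15),'blue')): 
    if len(P)>5: print(k,len(P),rect(P),P.mean(0),P.min(0),P.max(0))
E
```

```text
s 290 (array([ 0.5223, -0.1034]), array([29.8861, 45.6706]), np.float64(-1.5692296361990559)) [ 0.5038 -0.1049  0.0425] [ 0.4995 -0.1184  0.0103] [ 0.5451 -0.0884  0.0701]
```

View pics/c2.png

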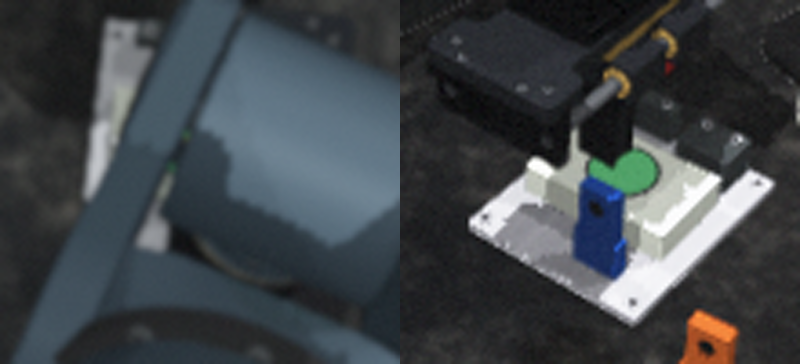

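```bash
python3 - <<'E'
from h import *
b=env.capture('side');R,t=cam(b)
s=env.get_state();p=np.array(s['tcp_pos']);print(p)
q=b['K']@(R@p+t);print('tcp px',q[:2]/q[2])
W=cloud(b);V=b['frame'].max(-1)
m=(V<70)&(W[...,2]>.045)&(W[...,2]<.12)&(abs(W[...,0]-.51)<.08)&(abs(W[...,1]+.1)<.09)
P=W[m];
for lo in np.arange(.045,.12,.01):
    Q=P[(P[:,2]>=lo)&(P[:,2]<lo+.01)]
    if len(Q): print(round(lo,3),len(Q),Q.min(0),Q.max(0),Q.mean(0))
E
```

```text
[ 0.5077 -0.1017  0.0604]
tcp px [284.6986 224.1555]
0.045 3 [ 0.5012 -0.1065  0.0529] [ 0.5033 -0.0984  0.0549] [ 0.5021 -0.1029  0.0541]
0.055 11 [ 0.501  -0.1054  0.0552] [ 0.5038 -0.0984  0.0628] [ 0.5024 -0.1021  0.0581]
0.095 50 [ 0.4975 -0.1148  0.0957] [ 0.5156 -0.0917  0.1048] [ 0.5022 -0.1062  0.1006]
0.105 55 [ 0.4962 -0.1151  0.1053] [ 0.5149 -0.0917  0.115 ] [ 0.5024 -0.1066  0.1101]
0.115 24 [ 0.4957 -0.1144  0.1155] [ 0.5134 -0.0948  0.1199] [ 0.501  -0.1082  0.1177]
```

The depth shows the real fingertips at about z = 0.095 while the pose reads 0.060, so the fingers closed above the spacer. I'll open and re-measure the tip height before descending.

Request:
{"method": "carry_out", "body": {
  "targets": [0,0,0,0,0,0,0,0,0,0,0,0,0,0,0,0,0,0,0,0,0,0,0,0,0,0,0,0,0,0,0,0,0,0,0,0,0,0,0,0,0,0,0,0,0,0,0,0],
  "hand": -0.08
}}

```text
t: 7.5
tcp_pos: [0.507, -0.1014, 0.0594]
orientation: [[0.113, 0.994, 0.0], [0.994, -0.113, -0.0], [-0.0, 0.0, -1.0]]
contact_force: [-0.6, 0.3, -0.3]
finger_gap: 0.04
gripper_force: 0.0
```

```bash
python3 - <<'E'
from h import *
b=env.capture('side');R,t=cam(b)
s=env.get_state();p=np.array(s['tcp_pos']);print(p,s['joint_pos'],s['finger_gap'])
W=cloud(b);V=b['frame'].max(-1)
m=(V<75)&(W[...,2]>.05)&(W[...,2]<.125)&(abs(W[...,0]-.51)<.06)&(abs(W[...,1]+.1)<.04)
P=W[m]
for lo in np.arange(.07,.125,.005):
    Q=P[(P[:,2]>=lo)&(P[:,2]<lo+.005)]
    for nm,S in(('near',Q[Q[:,0]<.507]),('far',Q[Q[:,0]>=.507])):
        if len(S): print(round(lo,3),nm,len(S),S.min(0)[:2],S.max(0)[:2])
save(b,'s3');cv2.imwrite('pics/s3c.png',cv2.resize(cv2.imread('pics/s3.png')[170:250,240:330],(675,600),interpolation=2))
E
```

```text
[ 0.5069 -0.1015  0.0594] [-0.4139  0.5857  1.8158 -0.      0.7401 -0.3008] 0.039885166277600664
0.09 near 2 [ 0.4779 -0.1101] [ 0.4785 -0.1054]
0.09 far 5 [ 0.5274 -0.1163] [ 0.5316 -0.097 ]
0.095 near 16 [ 0.4747 -0.1112] [ 0.4847 -0.0942]
0.095 far 18 [ 0.5245 -0.1165] [ 0.5356 -0.096 ]
0.1 near 17 [ 0.4765 -0.1105] [ 0.4806 -0.0973]
0.1 far 19 [ 0.5233 -0.1166] [ 0.534  -0.1014]
0.105 near 16 [ 0.4764 -0.1111] [ 0.4844 -0.0985]
0.105 far 15 [ 0.5252 -0.1165] [ 0.5352 -0.1024]
0.11 near 13 [ 0.4743 -0.1111] [ 0.4861 -0.0986]
0.11 far 14 [ 0.5245 -0.1172] [ 0.5323 -0.1047]
0.115 near 14 [ 0.4751 -0.1103] [ 0.4852 -0.0991]
0.115 far 13 [ 0.5244 -0.1165] [ 0.5328 -0.1099]
0.12 near 13 [ 0.4733 -0.1109] [ 0.4847 -0.0995]
0.12 far 7 [ 0.5275 -0.1169] [ 0.5354 -0.1127]
```

View pics/s3c.png

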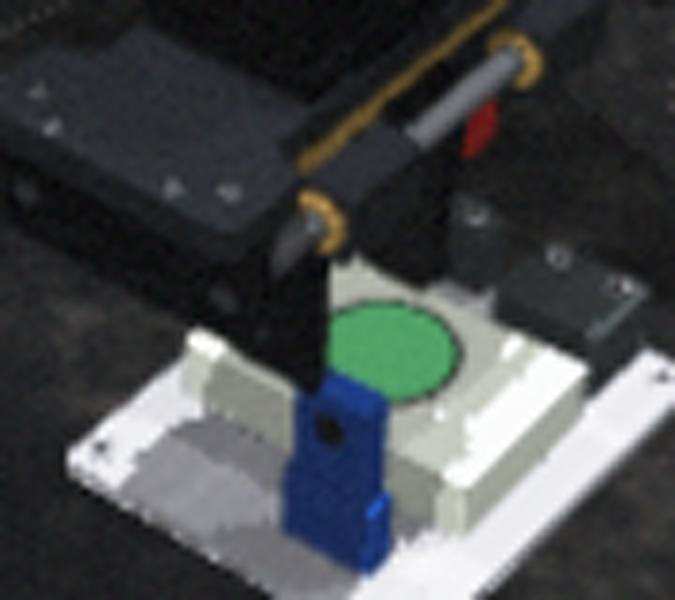

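Request:
{"method": "carry_out", "body": {
  "targets": [0,0,0.08,0,0,0,0,0,0.15,0,0,0,0,0,0.22,0,0,0,0,0,0.26,0,0,0,0,0,0.28,0,0,0,0,0,0.28,0,0,0,0,0,0.28,0,0,0,0,0,0.28,0,0,0]
}}

```text
t: 8.55
tcp_pos: [0.5072, -0.1015, 0.0037]
orientation: [[0.113, 0.994, 0.001], [0.994, -0.113, -0.0], [-0.0, 0.001, -1.0]]
contact_force: [-0.1, -0.5, 0.0]
finger_gap: 0.0398
gripper_force: 0.0
```

```bash
python3 - <<'E'
from h import *
b=env.capture('side')
s=env.get_state();print(s['t'],s['tcp_pos'],s['contact_force'],s['finger_gap'])
W=cloud(b);V=b['frame'].max(-1)
m=(V<75)&(W[...,2]>.025)&(W[...,2]<.125)&(abs(W[...,0]-.51)<.06)&(abs(W[...,1]+.1)<.04)
P=W[m]
for lo in np.arange(.025,.075,.005):
    Q=P[(P[:,2]>=lo)&(P[:,2]<lo+.005)]
    for nm,S in(('near',Q[Q[:,0]<.507]),('far',Q[Q[:,0]>=.507])):
        if len(S): print(round(lo,3),nm,len(S),S.min(0)[:2],S.max(0)[:2])
E
```

```text
8.6 [ 0.5072 -0.1015  0.0037] [ 0.6158 -0.2815  0.3064] 0.040254318928015745
0.03 far 1 [ 0.5582 -0.105 ] [ 0.5582 -0.105 ]
0.035 near 6 [ 0.4784 -0.1102] [ 0.5019 -0.102 ]
0.035 far 4 [ 0.5271 -0.1161] [ 0.5336 -0.1104]
0.04 near 13 [ 0.4767 -0.1104] [ 0.5018 -0.0973]
0.04 far 10 [ 0.5259 -0.1164] [ 0.5326 -0.1073]
0.045 near 13 [ 0.4771 -0.1104] [ 0.4863 -0.0989]
0.045 far 8 [ 0.5259 -0.1178] [ 0.5314 -0.1081]
0.05 near 16 [ 0.476  -0.1105] [ 0.5038 -0.1001]
0.05 far 11 [ 0.5257 -0.1165] [ 0.5316 -0.1072]
0.055 near 11 [ 0.4768 -0.1114] [ 0.486  -0.1004]
0.055 far 9 [ 0.5104 -0.1172] [ 0.5341 -0.1099]
0.06 near 8 [ 0.4763 -0.1102] [ 0.4847 -0.1006]
0.06 far 8 [ 0.5101 -0.1167] [ 0.5343 -0.1133]
0.065 near 16 [ 0.4739 -0.1147] [ 0.5062 -0.1022]
0.065 far 9 [ 0.5094 -0.1178] [ 0.534  -0.1138]
0.07 near 8 [ 0.4726 -0.1101] [ 0.4843 -0.1025]
0.07 far 8 [ 0.5266 -0.1174] [ 0.5358 -0.1135]
```

The real tips are now at about z = 0.038, straddling the tab. Closing and lifting.

Request:
{"method": "carry_out", "body": {
  "targets": [0,0,0,0,0,0,0,0,0,0,0,0,0,0,0,0,0,0,0,0,0,0,0,0,0,0,0,0,0,0,0,0,0,0,0,0,0,0,-0.05,0,0,0,0,0,-0.1,0,0,0],
  "hand": -1
}}

```text
t: 9.6
tcp_pos: [0.5069, -0.1014, 0.024]
orientation: [[0.113, 0.994, -0.0], [0.994, -0.113, 0.0], [0.0, -0.0, -1.0]]
contact_force: [-0.2, -0.3, -0.0]
finger_gap: 0.0097
gripper_force: 30.0
```

```bash
python3 - <<'E'
from h import *
b=env.capture('side')
s=env.get_state();print(s['t'],s['tcp_pos'],s['contact_force'],s['finger_gap'],s['gripper_force'])
P=seg((b,),(.47,.53,-.14,-.06),(.01,.15),'blue')[0]
print('z',np.percentile(P[:,2],[1,99]))
Q=P[P[:,0]<np.median(P[:,0])+.02]
for zz in (.03,.04,.05): 
    S=P[abs(P[:,2]-zz)<.005]; print(zz,S.min(0),S.max(0),S.mean(0))
cmd([(.51,-.11,.08,-.11),(.567,-.2495,.08,-.265),(.567,-.2495,.0,-.265)])
E
```

```text
9.65 [ 0.5078 -0.1018  0.0252] [0.6013 1.1845 0.5608] 0.009893825042235448 29.9997165100649
z [0.0318 0.0897]
0.03 [ 0.5003 -0.1178  0.0303] [ 0.5068 -0.0901  0.0343] [ 0.5028 -0.1039  0.0328]
0.04 [ 0.4985 -0.1181  0.0351] [ 0.5076 -0.0885  0.0449] [ 0.5022 -0.1053  0.0398]
0.05 [ 0.4978 -0.1181  0.0454] [ 0.5107 -0.0921  0.0542] [ 0.5023 -0.1104  0.049 ]
[-0.04    0.016  -0.2737] [ 0.0008  0.0002 -0.0009]
[-0.7009  0.3778 -0.2724] [0.0008 0.0002 0.0484]
[-0.7006  0.3769  0.1276] [0.0008 0.0002 0.0484]
```

Request:
{"method": "carry_out", "body": {
  "targets": [0,0,-0.27,0,0,0,-0.15,0.08,-0.28,0,0,0.01,-0.35,0.18,-0.28,0,0,0.025,-0.55,0.29,-0.28,0,0,0.04,-0.7,0.377,-0.25,0,0,0.0484,-0.7,0.377,-0.12,0,0,0.0484,-0.7,0.377,-0.1,0,0,0.0484,-0.7,0.377,-0.1,0,0,0.0484]
}}

```text
t: 10.65
tcp_pos: [0.5657, -0.2484, 0.0434]
orientation: [[0.262, 0.965, -0.001], [0.965, -0.262, 0.001], [0.0, -0.001, -1.0]]
contact_force: [-0.3, 0.5, -1.0]
finger_gap: 0.0093
gripper_force: 30.0
```

```bash
python3 - <<'E'
from h import *
b=env.capture('side')
s=env.get_state();print(s['t'],s['tcp_pos'],s['orientation'],s['finger_gap'])
P=seg((b,),(.5,.63,-.31,-.19),(.026,.15),'blue')[0]
F=P[P[:,2]<P[:,2].min()+.024]
print('spacer foot',P[:,2].min(),P[:,2].max(),rect(F),F.mean(0),F.min(0),F.max(0))
P=seg((b,),(.5,.63,-.31,-.19),(.008,.024),'blue')[0];print('slot',len(P),rect(P),P.mean(0))
save(b,'s4');cv2.imwrite('pics/s4c.png',cv2.resize(cv2.imread('pics/s4.png')[190:290,300:410],(660,600),interpolation=2))
cmd([(.567,-.2495,.0045,-.265)])
E
```

```text
10.7 [ 0.5662 -0.2486  0.044 ] [[ 0.2614  0.9652  0.0003]
 [ 0.9652 -0.2614 -0.0002]
 [-0.0001  0.0004 -1.    ]] 0.00986689088406147
spacer foot 0.048043372099354865 0.14996274579103913 (array([ 0.5604, -0.2492]), array([ 8.1688, 30.5891]), np.float64(-0.06524278617503369)) [ 0.5602 -0.2521  0.0598] [ 0.5556 -0.2645  0.048 ] [ 0.5652 -0.2342  0.072 ]
slot 282 (array([ 0.5655, -0.2505]), array([26.252 , 44.5904]), np.float64(-0.28406554504108394)) [ 0.5655 -0.251   0.0151]
[-0.0031  0.005   0.1975] [0.0001 0.     0.0002]
```

View pics/s4c.png

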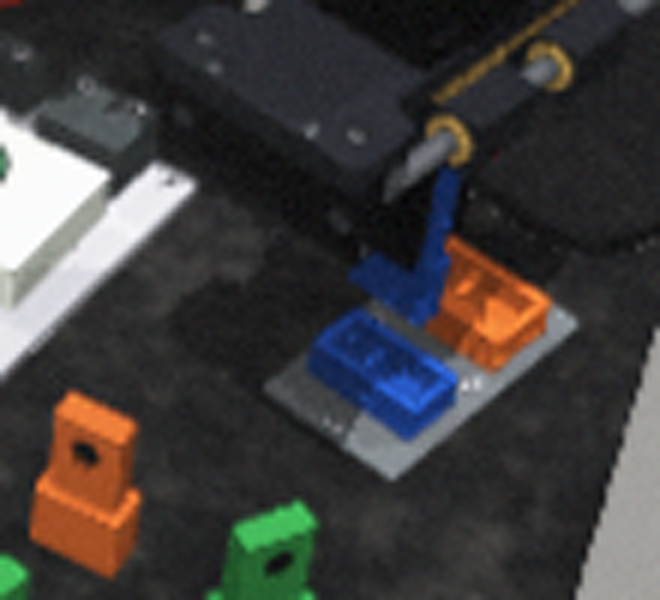

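The spacer hangs above the blue tray at crop (400,380), with its foot and the tray aligned to under 1 mm. Lowering and releasing.

Request:
{"method": "carry_out", "body": {
  "targets": [0,0.003,0.06,0,0,0,0,0.003,0.11,0,0,0,0,0.003,0.16,0,0,0,0,0.003,0.18,0,0,0,0,0.003,0.195,0,0,0,0,0.003,0.195,0,0,0,0,0.003,0.195,0,0,0,0,0.003,0.195,0,0,0]
}}

```text
t: 11.7
tcp_pos: [0.5669, -0.2493, 0.0047]
orientation: [[0.262, 0.965, 0.0], [0.965, -0.262, -0.0], [-0.0, 0.001, -1.0]]
contact_force: [0.4, -0.4, -0.2]
finger_gap: 0.0098
gripper_force: 30.0
```

Request:
{"method": "carry_out", "body": {
  "targets": [0,0,0,0,0,0,0,0,0,0,0,0,0,0,0,0,0,0,0,0,0,0,0,0,0,0,0,0,0,0,0,0,-0.2,0,0,0,0,0,-0.4,0,0,0,0,0,-0.5,0,0,0],
  "hand": -0.2
}}

```text
t: 12.7
tcp_pos: [0.5677, -0.2499, 0.1067]
orientation: [[0.262, 0.965, 0.003], [0.965, -0.262, -0.002], [-0.001, 0.003, -1.0]]
contact_force: [0.2, -0.6, -0.5]
finger_gap: 0.0345
gripper_force: 0.0
```

```bash
python3 - <<'E'
from h import *
b=env.capture('side');a=env.capture('top')
s=env.get_state();print(s['t'],s['tcp_pos'],s['contact_force'],s['finger_gap'])
for P in seg((a,b),(.5,.63,-.31,-.19),(.02,.09),'blue'):
    if len(P)>5: print('blue',len(P),P.min(0),P.max(0),P.mean(0))
for P in seg((a,b),(.40,.50,-.26,-.16),(.052,.08),'orange'):
    if len(P)>5: print('or',len(P),rect(P))
for P in seg((a,b),(.40,.50,-.26,-.16),(.006,.03),'orange'):
    if len(P)>5: print('or foot',len(P),rect(P))
cmd([(.53,-.2,.1,-.05),(.4577,-.1957,.06,-.02)])
E
```

```text
12.8 [ 0.5685 -0.2503  0.1072] [ 0.0319 -0.2974 -0.6962] 0.03512163645288755
blue 19 [ 0.5612 -0.241   0.02  ] [ 0.582  -0.2265  0.0355] [ 0.5716 -0.2328  0.0253]
blue 315 [ 0.5513 -0.2736  0.02  ] [ 0.574  -0.2283  0.0719] [ 0.5623 -0.2516  0.0445]
or 55 (array([ 0.4588, -0.195 ]), array([ 7.799, 24.355]), np.float64(0.0047784376432667705))
or 93 (array([ 0.4578, -0.1965]), array([12.1958, 24.4275]), np.float64(-0.015305852574957902))
or foot 63 (array([ 0.4588, -0.1945]), array([14.2475, 29.6267]), np.float64(-0.008127168698594811))
or foot 173 (array([ 0.4563, -0.1969]), array([17.3025, 31.6711]), np.float64(0.09091890481097609))
[ 0.1925 -0.2518  0.034 ] [ 0.0018  0.0008 -0.0684]
[ 0.119  -0.6075  0.232 ] [ 0.0017  0.0008 -0.078 ]
```

Request:
{"method": "carry_out", "body": {
  "targets": [0.03,-0.15,0,0,0,-0.02,0.06,-0.35,0.05,0,0,-0.05,0.1,-0.55,0.1,0,0,-0.08,0.119,-0.607,0.18,0,0,-0.08,0.119,-0.607,0.232,0,0,-0.08,0.119,-0.607,0.232,0,0,-0.08,0.119,-0.607,0.232,0,0,-0.08,0.119,-0.607,0.232,0,0,-0.08],
  "hand": -0.2
}}

```text
t: 13.8
tcp_pos: [0.4566, -0.195, 0.0583]
orientation: [[0.014, 1.0, 0.001], [1.0, -0.014, -0.001], [-0.001, 0.001, -1.0]]
contact_force: [-0.0, 0.2, -0.4]
finger_gap: 0.0348
gripper_force: 0.0
```

```bash
python3 - <<'E'
from h import *
s=env.get_state();print(s['t'],s['tcp_pos'],s['orientation'],s['finger_gap'])
cmd([(.4577,-.1957,-.0015,-.01)])
E
```

```text
13.8 [ 0.4566 -0.195   0.0583] [[ 0.0137  0.9999  0.0012]
 [ 0.9999 -0.0137 -0.0009]
 [-0.0008  0.0012 -1.    ]] 0.03476990115664248
[-0.0032  0.0051  0.2988] [ 0.0004  0.0003 -0.0012]
```

Request:
{"method": "carry_out", "body": {
  "targets": [-0.003,0.005,0.1,0,0,0,-0.003,0.005,0.2,0,0,0,-0.003,0.005,0.27,0,0,0,-0.003,0.005,0.3,0,0,0,-0.003,0.005,0.3,0,0,0,-0.003,0.005,0.3,0,0,0,-0.003,0.005,0.3,0,0,0,-0.003,0.005,0.3,0,0,0]
}}

```text
t: 14.8
tcp_pos: [0.4569, -0.1952, -0.0017]
orientation: [[0.014, 1.0, 0.001], [1.0, -0.014, -0.0], [-0.0, 0.001, -1.0]]
contact_force: [-0.1, -0.1, -0.6]
finger_gap: 0.0349
gripper_force: 0.0
```

Request:
{"method": "carry_out", "body": {
  "targets": [0,0,0,0,0,0,0,0,0,0,0,0,0,0,0,0,0,0,0,0,0,0,0,0,0,0,0,0,0,0,0,0,-0.1,0,0,0,0,0,-0.25,0,0,0,0,0,-0.4,0,0,0],
  "hand": -1
}}

```text
t: 15.8
tcp_pos: [0.4563, -0.1948, 0.0785]
orientation: [[0.014, 1.0, -0.001], [1.0, -0.014, 0.001], [0.001, -0.001, -1.0]]
contact_force: [1.3, -0.9, -0.7]
finger_gap: 0.01
gripper_force: 30.0
```

```bash
python3 - <<'E'
from h import *
b=env.capture('side')
s=env.get_state();print(s['t'],s['tcp_pos'],s['orientation'],s['finger_gap'],s['gripper_force'],s['contact_force'])
P=seg((b,),(.42,.50,-.24,-.15),(.03,.2),'orange')[0];z0=P[:,2].min()
F=P[P[:,2]<z0+.02];print('foot',z0,F.min(0),F.max(0))
cmd([(.5,-.16,.10,-.06),(.56,-.11,.10,-.1175),(.6056,-.0675,.10,-.1175),(.6056,-.0675,.04,-.1175)])
E
```

```text
15.85 [ 0.4585 -0.1961  0.0818] [[ 0.0135  0.9999  0.0046]
 [ 0.9999 -0.0135 -0.0033]
 [-0.0032  0.0047 -1.    ]] 0.009633044634034265 29.99999696854502 [-1.1419  0.1549  2.2274]
foot 0.08048747335936951 [ 0.4454 -0.2115  0.0805] [ 0.4625 -0.1817  0.0992]
[ 0.183   0.2056 -0.0905] [0.0015 0.001  0.0148]
[ 0.437   0.5022 -0.0899] [0.0015 0.001  0.0331]
[ 0.6526  0.7273 -0.0895] [0.0015 0.001  0.0331]
[0.6536 0.726  0.2104] [0.0015 0.001  0.0331]
```

Request:
{"method": "carry_out", "body": {
  "targets": [0.12,0.13,-0.05,0,0,0.008,0.28,0.3,-0.08,0,0,0.018,0.44,0.49,-0.08,0,0,0.033,0.58,0.66,-0.05,0,0,0.033,0.65,0.733,0,0,0,0.033,0.65,0.733,0.08,0,0,0.033,0.65,0.733,0.14,0,0,0.033,0.65,0.733,0.14,0,0,0.033]
}}

```text
t: 16.85
tcp_pos: [0.6025, -0.0678, 0.0482]
orientation: [[0.119, 0.993, -0.005], [0.993, -0.119, 0.001], [0.001, -0.005, -1.0]]
contact_force: [0.3, -0.2, 0.1]
finger_gap: 0.0098
gripper_force: 30.0
```

```bash
python3 - <<'E'
from h import *
b=env.capture('side')
s=env.get_state();print(s['t'],s['tcp_pos'],s['orientation'],s['finger_gap'])
P=seg((b,),(.57,.66,-.12,-.02),(.03,.12),'orange')[0];z0=P[:,2].min()
F=P[P[:,2]<z0+.02];print('foot',z0,len(F),rect(F),F.min(0),F.max(0))
for nm,box,col in(('long',(.59,.65,-.15,-.095),'dark'),('tile',(.5,.63,-.17,0),'tile')):
  P=seg((b,),box,(.027,.036),col)[0];print(nm,rect(P))
save(b,'s5');cv2.imwrite('pics/s5c.png',cv2.resize(cv2.imread('pics/s5.png')[150:250,240:350],(660,600),interpolation=2))
cmd([(.6056,-.0675,.008,-.1175)])
E
```

```text
16.9 [ 0.6036 -0.0679  0.0491] [[ 0.1188  0.9929 -0.0025]
 [ 0.9929 -0.1188  0.0006]
 [ 0.0003 -0.0026 -1.    ]] 0.00998013650028592
foot 0.0520066253266636 110 (array([ 0.596 , -0.0722]), array([16.0992, 32.0781]), np.float64(0.41717669462034684)) [ 0.5909 -0.086   0.052 ] [ 0.6099 -0.0545  0.072 ]
long (array([ 0.6084, -0.1191]), array([29.6686, 37.1075]), np.float64(-0.13347963120558898))
tile (array([ 0.5775, -0.0879]), array([97.4196, 98.3265]), np.float64(1.481859396401428))
[0.0032 0.0104 0.2054] [-0.0008 -0.0001 -0.0005]
```

View pics/s5c.png

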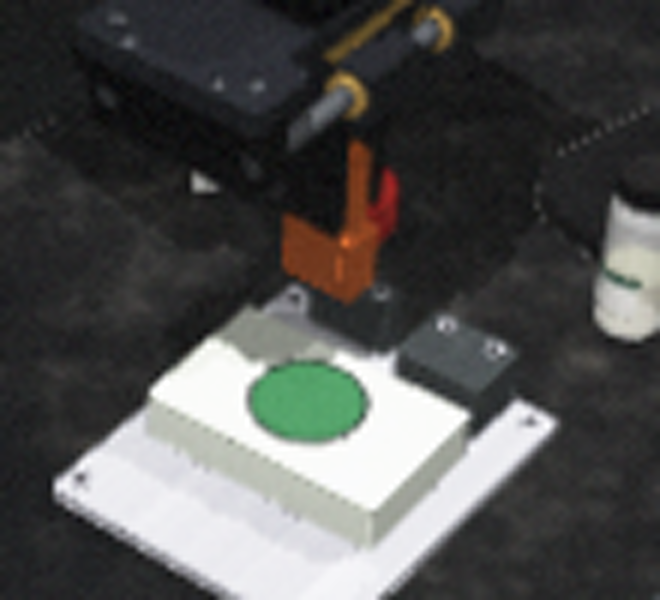

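The orange spacer hangs over the gap in front of the short stop, crop (330,250), clear of the tile and stops. Lowering it.

Request:
{"method": "carry_out", "body": {
  "targets": [0.003,0.006,0.05,0,0,0,0.003,0.006,0.1,0,0,0,0.003,0.006,0.13,0,0,0,0.003,0.006,0.16,0,0,0,0.003,0.006,0.18,0,0,0,0.003,0.006,0.195,0,0,0,0.003,0.006,0.205,0,0,0,0.003,0.006,0.205,0,0,0]
}}

```text
t: 17.9
tcp_pos: [0.6064, -0.0666, 0.0089]
orientation: [[0.117, 0.993, -0.0], [0.993, -0.117, 0.0], [0.0, -0.0, -1.0]]
contact_force: [0.1, -0.6, -0.8]
finger_gap: 0.0095
gripper_force: 30.0
```

```bash
python3 - <<'E'
from h import *
b=env.capture('side')
s=env.get_state();print(s['t'],s['tcp_pos'],s['orientation'],s['finger_gap'],s['contact_force'])
P=seg((b,),(.57,.66,-.12,-.02),(.03,.12),'orange')[0];print('z',P[:,2].max(),P.min(0))
for nm,box,col in(('tile',(.5,.60,-.17,0),'tile'),):
  P=seg((b,),box,(.027,.036),col)[0];print(nm,rect(P),P.mean(0))
cmd([(.6056,-.0675,.0063,-.1175)])
E
```

```text
17.95 [ 0.6064 -0.0666  0.009 ] [[ 0.1172  0.9931  0.0002]
 [ 0.9931 -0.1172 -0.    ]
 [-0.      0.0002 -1.    ]] 0.009571487263860683 [-0.3651  0.5214 -1.0729]
z 0.07342012939811507 [ 0.5911 -0.0836  0.0302]
tile (array([ 0.5593, -0.0865]), array([62.1051, 97.4373]), np.float64(-0.09600136465906738)) [ 0.5577 -0.0882  0.0306]
[-0.0049 -0.0037  0.0136] [0.0001 0.     0.    ]
```

Request:
{"method": "carry_out", "body": {
  "targets": [-0.004,-0.003,0.006,0,0,0,-0.004,-0.003,0.012,0,0,0,-0.004,-0.003,0.012,0,0,0,-0.004,-0.003,0.012,0,0,0,-0.004,-0.003,0.012,0,0,0,-0.004,-0.003,0.012,0,0,0,-0.004,-0.003,0.012,0,0,0,-0.004,-0.003,0.012,0,0,0]
}}

```text
t: 18.95
tcp_pos: [0.6057, -0.0674, 0.0065]
orientation: [[0.117, 0.993, 0.0], [0.993, -0.117, -0.0], [-0.0, 0.0, -1.0]]
contact_force: [-0.0, 0.4, -0.8]
finger_gap: 0.01
gripper_force: 30.0
```

Request:
{"method": "carry_out", "body": {
  "targets": [0,0,0,0,0,0,0,0,0,0,0,0,0,0,0,0,0,0,0,0,0,0,0,0,0,0,0,0,0,0,0,0,-0.1,0,0,0,0,0,-0.3,0,0,0,0,0,-0.5,0,0,0],
  "hand": -0.2
}}

```text
t: 19.95
tcp_pos: [0.6053, -0.0672, 0.1072]
orientation: [[0.117, 0.993, -0.001], [0.993, -0.117, 0.0], [0.0, -0.001, -1.0]]
contact_force: [0.7, 0.8, 0.6]
finger_gap: 0.0349
gripper_force: 0.0
```

```bash
python3 - <<'E'
from h import *
s=env.get_state();print(s['t'],s['tcp_pos'],s['orientation'],s['finger_gap'],s['contact_force'])
J=np.array([.5595,-.0872]);ex=np.array([.9931,-.1172]);ey=np.array([.1172,.9931])
g=lambda x,y:tuple(J+ex*x+ey*y)
psi=-.1175
# push pose: tool y along jig y (either sign): front edge at x~-29; fingers half-depth ~10
for yw in (psi+np.pi/2,psi-np.pi/2):
    print('yaw',yw)
    cmd([(*g(-.02,0),.12,yw),(*g(-.065,.002),.10,yw),(*g(-.065,.002),-.02,yw)])
E
```

```text
19.95 [ 0.6053 -0.0672  0.1072] [[ 0.1171  0.9931 -0.001 ]
 [ 0.9931 -0.1171  0.0003]
 [ 0.0002 -0.001  -1.    ]] 0.034922370408800425 [0.7136 0.842  0.5639]
yaw 1.4532963267948966
[-0.126  -0.3158 -0.0635] [-0.0002 -0.0003 -0.5   ]
[-0.116  -0.5407  0.0367] [-0.0002 -0.0003 -0.5   ]
[-0.1161 -0.5401  0.6367] [-0.0002 -0.0003 -0.5   ]
yaw -1.6882963267948965
[-0.126  -0.3158 -0.0635] [-0.0003  0.0002  0.5   ]
[-0.116  -0.5407  0.0367] [-0.0003  0.0002  0.5   ]
[-0.1161 -0.5401  0.6367] [-0.0003  0.0002  0.5   ]
```

Request:
{"method": "carry_out", "body": {
  "targets": [-0.02,-0.1,0,0,0,-0.06,-0.05,-0.2,0,0,0,-0.12,-0.08,-0.3,0,0,0,-0.18,-0.1,-0.4,0,0,0,-0.24,-0.12,-0.51,0,0,0,-0.3,-0.12,-0.51,0,0,0,-0.36,-0.12,-0.51,0,0,0,-0.42,-0.12,-0.51,0,0,0,-0.48],
  "hand": -1
}}

```text
t: 20.95
tcp_pos: [0.5015, -0.0793, 0.1067]
orientation: [[-0.983, 0.181, 0.0], [0.181, 0.983, -0.0], [-0.0, -0.0, -1.0]]
contact_force: [-0.1, 0.3, -0.6]
finger_gap: 0.0006
gripper_force: 0.0
```

```bash
python3 - <<'E'
from h import *
b=env.capture('side')
s=env.get_state();print(s['t'],s['tcp_pos'],s['joint_pos'],s['orientation'],s['finger_gap'],s['contact_force'])
P=seg((b,),(.57,.66,-.12,-.02),(.036,.12),'orange')[0];print('orange',P.max(0),P.min(0))
P=seg((b,),(.5,.60,-.17,0),(.027,.036),'tile')[0];print('tile',len(P),rect(P),P.mean(0))
J=np.array([.5595,-.0872]);ex=np.array([.9931,-.1172]);ey=np.array([.1172,.9931])
g=lambda x,y:tuple(J+ex*x+ey*y)
cmd([(*g(-.058,0),.05,np.pi/2-.1175),(*g(-.058,0),-.02,np.pi/2-.1175)])
save(b,'s6');cv2.imwrite('pics/s6c.png',cv2.resize(cv2.imread('pics/s6.png')[120:250,220:360],(646,600),interpolation=2))
E
```

```text
21.0 [ 0.5016 -0.0793  0.1067] [-0.3771  0.4954  1.8051 -0.0002  0.8409 -1.7698] [[-0.9842  0.1771  0.0002]
 [ 0.1771  0.9842 -0.0002]
 [-0.0003 -0.0002 -1.    ]] 0.0003519358629446107 [ 0.669  -0.9297 -0.3715]
orange [ 0.6144 -0.0568  0.0696] [ 0.5979 -0.082   0.0366]
tile 903 (array([ 0.5596, -0.087 ]), array([62.534, 97.363]), np.float64(-0.09747875327378883)) [ 0.5577 -0.0881  0.0306]
[-0.0025 -0.005   0.2835] [-0.0001  0.0001 -0.0193]
[-0.0024 -0.0049  0.6335] [-0.0001  0.0001 -0.0193]
```

View pics/s6c.png

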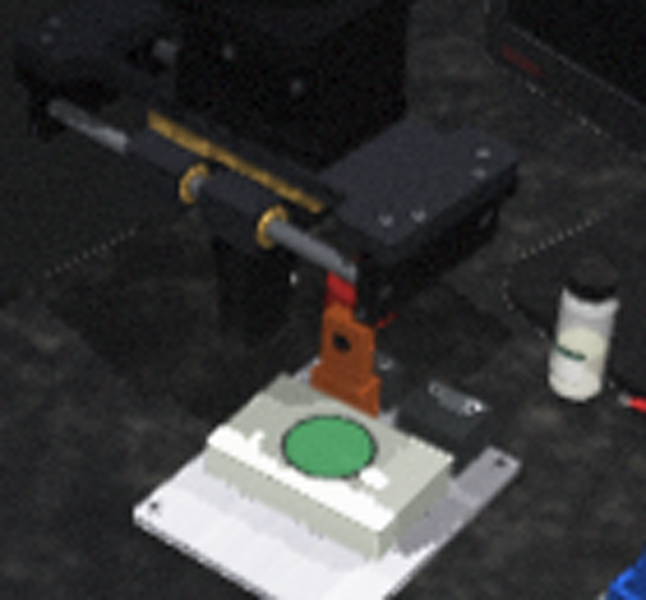

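The orange spacer stands upright in the gap in front of the short stop, crop (348,370), and the vial is undisturbed. Descending in front of the tile.

Request:
{"method": "carry_out", "body": {
  "targets": [-0.0025,-0.005,0.1,0,0,-0.02,-0.0025,-0.005,0.25,0,0,-0.02,-0.0025,-0.005,0.4,0,0,-0.02,-0.0025,-0.005,0.5,0,0,-0.02,-0.0025,-0.005,0.58,0,0,-0.02,-0.0025,-0.005,0.63,0,0,-0.02,-0.0025,-0.005,0.63,0,0,-0.02,-0.0025,-0.005,0.63,0,0,-0.02]
}}

```text
t: 22.0
tcp_pos: [0.5023, -0.0805, -0.019]
orientation: [[-0.992, 0.125, 0.001], [0.125, 0.992, -0.0], [-0.001, -0.0, -1.0]]
contact_force: [0.3, 0.1, 0.3]
finger_gap: 0.0005
gripper_force: 0.0
```

```bash
python3 - <<'E'
from h import *
b=env.capture('side')
s=env.get_state();print(s['t'],s['tcp_pos'],s['orientation'],s['contact_force'])
W=cloud(b);V=b['frame'].max(-1)
J=np.array([.5595,-.0872]);ex=np.array([.9931,-.1172]);ey=np.array([.1172,.9931])
jx=(W[...,:2]-J)@ex;jy=(W[...,:2]-J)@ey
m=(V<75)&(W[...,2]>.012)&(W[...,2]<.07)&(jx>-.09)&(jx<-.025)&(abs(jy)<.04)
P=np.stack([jx[m],jy[m],W[...,2][m]],1);print('finger jig',len(P),np.percentile(P,[2,50,98],axis=0))
p=np.array(s['tcp_pos'])[:2]-J;print('tcp jig',p@ex,p@ey)
E
```

```text
22.05 [ 0.5024 -0.0805 -0.0188] [[-0.9921  0.1252  0.0013]
 [ 0.1252  0.9921 -0.0005]
 [-0.0014 -0.0004 -1.    ]] [-0.171   0.1817  0.0297]
finger jig 180 [[-0.0702 -0.0148  0.0177]
 [-0.067  -0.0083  0.0359]
 [-0.0475  0.0078  0.0562]]
tcp jig -0.05745746617630986 4.95388411385367e-06
```

Request:
{"method": "carry_out", "body": {
  "targets": [-0.03,0,0,0,0,-0.0025,-0.06,0,0,0,0,-0.0025,-0.075,0,0,0,0,-0.0025,-0.09,0,0,0,0,-0.0025,-0.1,0,0,0,0,-0.0025,-0.11,0,0,0,0,-0.0025,-0.12,0,0,0,0,-0.0025,-0.13,0,0,0,0,-0.0025]
}}

```text
t: 23.05
tcp_pos: [0.5276, -0.0835, -0.0196]
orientation: [[-0.993, 0.117, -0.0], [0.117, 0.993, 0.0], [0.0, 0.0, -1.0]]
contact_force: [-0.9, 0.7, -1.4]
finger_gap: 0.0005
gripper_force: 0.9
```

```bash
cat > chk.py <<'E'
from h import *
J=np.array([.5595,-.0872]);ex=np.array([.9931,-.1172]);ey=np.array([.1172,.9931])
b=env.capture('side');s=env.get_state()
p=np.array(s['tcp_pos'])[:2]-J;F=np.array(s['contact_force'])
print(s['t'],'tcp jig',p@ex,p@ey,s['tcp_pos'][2],'F jig',F[:2]@ex,F[:2]@ey,F[2],'yaw',np.arctan2(s['orientation'][1][1],s['orientation'][0][1]))
P=seg((b,),(.5,.66,-.17,0),(.027,.036),'tile')[0]
q=((P[:,:2]-[.4,-.3])*500).astype(int); m=np.zeros((200,200),np.uint8); m[q[:,0],q[:,1]]=1
k=np.ones((3,3),np.uint8);m2=cv2.morphologyEx(cv2.morphologyEx(m,cv2.MORPH_CLOSE,k),cv2.MORPH_OPEN,k)
n,l,st,_=cv2.connectedComponentsWithStats(m2);P=P[l[q[:,0],q[:,1]]==1+st[1:,4].argmax()]
c,sz,y=rect(P);d=c-[.5587,-.0882];print('tile in jig (side cam)',d@ex,d@ey,sz,'yaw rel',y+.1175)
P=seg((b,),(.57,.66,-.12,-.02),(.055,.12),'orange')[0]
if len(P)>5: print('orange tab',len(P),P.max(0),P.min(0), (P[:,:2].mean(0)-[.5587,-.0882])@np.stack([ex,ey],1))
E
python3 chk.py
```

```text
23.1 tcp jig -0.03145666670160238 -0.00015795276915820907 -0.01958518119241938 F jig -1.187122440966455 0.26283499639793256 -1.2148705271104454 yaw 1.4532153607798017
tile in jig (side cam) -0.01405536116577144 -0.024725563070983884 [13.8994 38.3446] yaw rel 0.03222651400204431
```

Request:
{"method": "carry_out", "body": {
  "targets": [-0.005,0,0,0,0,0,-0.01,0,0,0,0,0,-0.015,0,0,0,0,0,-0.015,0,0,0,0,0,-0.015,0,0,0,0,0,-0.015,0,0,0,0,0,-0.015,0,0,0,0,0,-0.015,0,0,0,0,0]
}}

```text
t: 24.1
tcp_pos: [0.5288, -0.0831, -0.0196]
orientation: [[-0.993, 0.117, -0.004], [0.117, 0.993, 0.001], [0.004, 0.001, -1.0]]
contact_force: [-5.3, 1.5, 3.1]
finger_gap: 0.0007
gripper_force: 2.6
```

```bash
python3 chk.py; python3 - <<'E'
from h import *
a=env.capture('top');b=env.capture('side');save(a,'t7');save(b,'s7')
A=cv2.imread('pics/t7.png')[160:260,240:350];B=cv2.imread('pics/s7.png')[160:260,250:350]
cv2.imwrite('pics/c7.png',np.hstack([cv2.resize(A,(300,400)),cv2.resize(B,(500,500),interpolation=2)[:400]]))
E
```

```text
24.15 tcp jig -0.03101030778489133 0.000443642406457717 -0.019583718500119113 F jig -4.423790883955538 0.8777053941581814 1.7001399017631023 yaw 1.4534088861488874
tile in jig (side cam) -0.012981438158569362 -0.025417163883514404 [15.5471 38.3031] yaw rel -0.002437190746427051
```

View pics/c7.png

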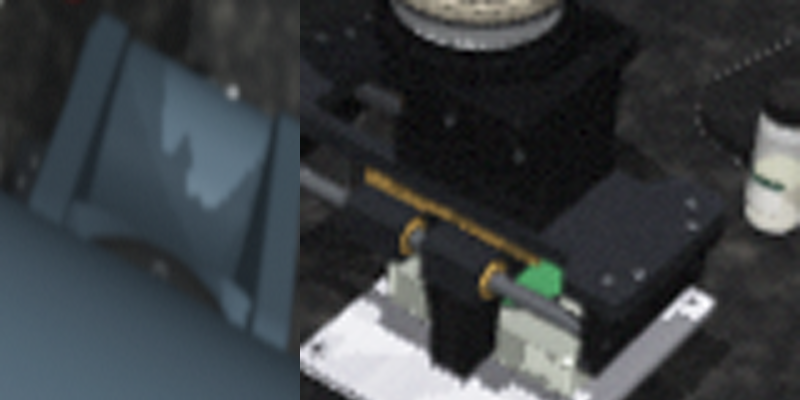

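The gripper hides most of the tile in both views; the fingers are against its front edge (side crop ≈ (460,340)). The force is rising while motion has nearly stopped, so I'll press further and watch both.

Request:
{"method": "carry_out", "body": {
  "targets": [-0.005,0,0,0,0,0,-0.01,0,0,0,0,0,-0.015,0,0,0,0,0,-0.02,0,0,0,0,0,-0.02,0,0,0,0,0,-0.02,0,0,0,0,0,-0.02,0,0,0,0,0,-0.02,0,0,0,0,0]
}}

```text
t: 25.25
tcp_pos: [0.5286, -0.0829, -0.0195]
orientation: [[-0.993, 0.116, -0.011], [0.116, 0.993, 0.003], [0.012, 0.002, -1.0]]
contact_force: [-10.3, -0.1, 7.6]
finger_gap: 0.0003
gripper_force: 5.7
```

```bash
python3 chk.py
```

```text
25.3 tcp jig -0.031188983898429962 0.0006799181106851562 -0.019567883282787996 F jig -11.04824766141762 -1.3019126356013822 7.896785284795304 yaw 1.454179084947043
tile in jig (side cam) -0.012835423717651307 -0.026715875236053458 [17.2168 36.9506] yaw rel 0.11391671675329838
```

```bash
python3 - <<'E'
from h import *
ex=np.array([.9931,-.1172]);ey=np.array([.1172,.9931]);J=np.array([.5587,-.0882])
b=env.capture('side');W=cloud(b);hsv=cv2.cvtColor(b['frame'],cv2.COLOR_RGB2HSV).astype(int)
jx=(W[...,:2]-J)@ex;jy=(W[...,:2]-J)@ey;z=W[...,2]
w=(hsv[...,1]<70)&(hsv[...,2]>90)
m=w&(z>.014)&(z<.026)&(jx>-.06)&(jx<0)&(abs(jy)<.05)
for lo in np.arange(-.05,.05,.01):
    k=m&(jy>=lo)&(jy<lo+.01)
    if k.sum()>2: print('front face y%.3f n%d x med %.4f'%(lo,k.sum(),np.median(jx[k])))
m=w&(z>.014)&(z<.026)&(jy<-.04)&(jy>-.06)&(abs(jx)<.06);print('side face x range',np.percentile(jx[m],[1,99]),np.median(jy[m]),m.sum())
o=(abs(hsv[...,0]-12)<9)&(hsv[...,1]>140)&(jx>.0)&(jx<.08)&(abs(jy)<.06);print('orange px',o.sum())
if o.sum(): print(jx[o].min(),jx[o].max(),jy[o].min(),jy[o].max(),z[o].min(),z[o].max())
E
```

```text
front face y-0.050 n22 x med -0.0175
front face y-0.040 n16 x med -0.0193
front face y-0.030 n15 x med -0.0192
front face y-0.020 n14 x med -0.0188
front face y-0.010 n6 x med -0.0194
front face y0.030 n17 x med -0.0192
front face y0.040 n13 x med -0.0190
side face x range [-0.02   -0.0088] -0.04494187115940428 22
orange px 0
```

The tile's front face lies at jig x ≈ -0.0192 on both sides of the fingers (expected -0.020). So it is square and flush, and held with about 11 N. Handing in.

```bash
python3 -c "
from h import *
print(env.finish_job())"
```

```text
the job is handed in; nothing more can be done
None
```

The job is handed in: the blue spacer is in its blue slot, and the orange spacer stands released in front of the short stop. The tile measured square and seated at the stops and is still held pressed with about 11 N, though the gripper hid the spacer from both cameras during the press, so its contact with the short stop is inferred from the tile's position.

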